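# Clamp the mug and hold the print gauge at its mark

## Task

Get the mug in the jig ready for taping on its print: first swing the raised clamp all the way down onto the mug, then pull the sprung gauge rod out by its orange tab until its needle lines up with the red mark on the scale, and keep holding it there. The rod springs back if let go, so finish while still gripping the tab with the needle at the mark; the mug must stay in its cradle and the other mugs and tools on the table must be left where they are.

Things in the scene. Friction and masses are not known exactly. Their poses are not given: they have to be found in the camera images.
- jig: grey jig, fixed to the table: base plate 235 x 310 x 18 mm, origin on the table under the middle of the mug. Its y axis runs along the mug (base end to mouth) and is the way the gauge rod pulls out; its x axis points from the mug to the gauge; its z axis is up. The base reaches from -90 to 145 mm in x and -205 to 105 mm in y. Clamp hinge at the -y end of the mug between two red uprights (to 143 mm high), gauge on the +x side.
- cradle (a point): point in the middle of the jig's black V cradle, 75 mm above the table, where the centre of the loaded mug belongs
- mug_center (a point): centre of the white mug (82 mm diameter, 96 mm long, about 330 g) that lies loose in the cradle along the jig's y axis, handle towards the jig's -x; its top is 116 mm above the table
- clamp (a joint): angle of the hinged clamp (rad): 0 when its rubber pad lies on the mug, larger is raised (range -0.03 to 1.1; starts at 0.45 to 0.8). A stiff hinge: it stays where it is left and takes about 3 to 4 N at the red paddle to move.
- clamp_hinge (a point): middle of the clamp's hinge, 130 mm above the table; the hinge axis is the jig's x axis
- clamp_press (a point): middle of the upper face of the clamp's red paddle (44 mm along jig x, 40 mm along the arm, 10 mm thick); 122 mm from the hinge along the arm and 6 mm above the arm's centre line through the hinge. The paddle's outer end is 18 mm farther out. With the clamp down it is 136 mm above the table and 44 mm from the cradle point along the jig's +y. The point's y axis points out along the arm and its z axis is normal to the paddle.
- gauge (a joint): how far the gauge rod is pulled out (m): 0 at rest, stop at 0.12. The inner rod slides out of a fixed aluminium tube along the jig's +y against a spring: about 3 N to start, 80 N/m after that (about 11 N at 0.1 m). It springs back when let go.
- tab (a point): centre of the upright orange pull tab on the rod's end: 14 mm along jig y, 26 mm along jig x; it stands free from 80 to 120 mm above the table, this point at 102 mm. It is 95 mm from the mug's axis on the jig's +x side. Grasp it from above with the fingers closing along the jig's y: on the mug's side there is about 40 mm of room. Tube and rod tops are below 65 mm, clamp uprights 69 mm away in x.
- needle (a point): tip of the small orange needle on the tab's foot that points over the scale, 60 mm above the table; at the same jig y as the middle of the tab
- mark (a point): near end of the red clip (4 mm wide) on the white scale rail on the jig's +x side, 60 mm above the table: the length mark. The needle is at the mark when both have the same position along the jig's y axis; from rest that is 50 to 98 mm of pull. It is fixed for the episode; its axes are those of the jig.
- mug_a: white mug standing on the table, 82 mm diameter, 96 mm high, origin under its middle; leave alone
- mug_b: another such mug standing on the table; leave alone
- mug_c: another such mug standing on the table; leave alone
- tape: roll of amber heat tape lying flat, 90 mm diameter, 20 mm high, origin under its middle; leave alone
- driver: screwdriver with a red handle lying on the table; leave alone
- spray: blue bottle standing on the table, 56 mm diameter, 150 mm high, origin under its middle; leave alone

How it is judged (in metres and radians):
On the way, in this order (a step that is already met when the one before it is completed fails the run):
1. the clamp is down on the mug while the gauge rod is still home (value of joint clamp below 0.06 rad and value of joint gauge below 0.02 m and distance between mug_center and cradle below 0.01 m), for 0.2 s.
2. the gauge rod is pulled out to the mark (y of needle in the frame of mark between -0.005 and 0.005 m), for 0.3 s.
At the end, for the whole second after the job is handed in: the clamp is down on the mug (within 0.06 rad of fully down), the mug lies in the cradle (within 10 mm), and the fingers hold the gauge rod still with its needle within 5 mm of the red mark along the scale (all of step 2 and value of joint clamp below 0.06 rad and distance between mug_center and cradle below 0.01 m and velocity of joint gauge between -0.01 and 0.01 m/s and contact force between the fingers and gauge above 1 N); the arm keeps its last pose, push and grip.
It fails at once if another mug, tool or bottle on the table is moved more than 30 mm or knocked over (distance of any of mug_a, mug_b, mug_c, tape, driver, spray from where it was at the start of the episode above 0.03 m or angle between any of mug_a, mug_b, mug_c, tape, spray's own z axis and vertical above 0.5 rad).
It fails at once if the mug leaves its cradle (distance between mug_center and cradle above 0.02 m).
It also fails if it takes over 42 s, if anything falls off the work surface, if the arm or the gripper's body presses on something with over 40 N, if the wrist force passes 120 N, or if a joint passes its speed limit or range.

## Robot

A 6-joint arm with a two-finger parallel gripper is mounted at the origin on the work surface. World frame = base frame: x ahead of the robot, y to its left, z up, the work surface at z = 0. Lengths are in mm, angles in degrees, forces in N, time in s.
With the tool pointing down it reaches from about 350 to 850 mm from the base axis. Payload 8.1 kg.
Tool frame: the origin (TCP) lies at the very end of the fingers, on their centre line; the grasp point (between the pads) lies 19 mm behind it; z points along the fingers, y is the direction in which the jaws open and shut (so a half turn about z gives the same grasp; the last joint's range is limited). The gripper opens to 85 mm and grips with 20 to 120 N. Pads are 22 mm wide; open, the fingers measure 114 mm over their backs; the gripper's body (76 mm by 85 mm) begins 54 mm behind the grasp point. The pads swing forward as they close: fully open they stand 13 mm farther back than shut.
Start: joints at [-69.695, 7.471, 85.268, -0, 87.261, -4.893], TCP at [255.475, -542.898, 231.292] pointing down, gripper open.
Joint ranges: [-169.43, 169.43], [-51.17, 129.36], [1.28, 143.12], [-76.62, 256.62], [0, 156.53], [-152.29, 152.29]. Speed limits (degrees/s): [136.94, 136.94, 159.86, 180, 180, 180].

## Interface

Orientations are given as [roll, pitch, yaw] about the fixed x, y, z axes, in that order (R = Rz(yaw) Ry(pitch) Rx(roll)).
In Python, from bench import r gives the robot as it stands.
- The arm moves only by the shell command python3 -m crank 'ROWS' [OPENING] [FORCE]. ROWS is JSON, a list that holds one entry, the list of rows, each a list of 6 numbers: the shift along the tool's x, y, z in m, then the turn, a rotation vector about the tool's x, y, z in rad. A call has 1 to 10 rows; each row is the pose to reach, as a shift and turn from the pose measured when the call began, along the tool's axes at that moment; what a row does not reach only later rows make up. A row lasts 1/8 s, in which the tool goes at most 62.5 mm and 10.7 degrees, less where a joint would pass 70% of its speed; a pose out of reach is approached as far as the arm can. A call with a gripper value outside its range is refused whole. OPENING is the closure, from 0 (fully open) to 1 (shut), set as the call begins (- or left out, the last holds). The fingers move at their own pace and stop on an object; FORCE is the grip in N (left out, the last holds). Time passes only in rows, so rows that repeat a pose let the fingers close. It gives the time, the measured TCP pose, the force and the opening at its end, in the units of the state.
- r.sense(): the state, without advancing time (a new reading comes with each control period).
- r.snapshot(name): name is "scene" or "top" or "wrist"; returns (picture, depth): 420x560x3 uint8, blue, green, red; 420x560 float32, mm along the optical axis (not along the pixel's ray), 0 where there is no reading.
- r.get_calibration(name): a dict with "mtx" (3x3 intrinsics, pixels), "k1" (the pictures are not rectified: a ray, as slopes to the right and down, at radius r is drawn at 1 + k1 r^2 times it, then the intrinsics apply), "cam_to_world" (4x4, takes a point from camera to world coordinates). Camera axes: x right, y down, z forward; pixel columns grow to the right and rows downward; lengths in mm; the calibration is good to about 2 mm. A picture is of the moment at which its call begins: read the wrist's pose just before it. get_calibration takes no time and is no camera call; for the wrist camera it gives the pose at the moment of the call.
- r.hand_in(): hands the job in, once; it reports no verdict.
Trained networks look in the newest picture that a camera, given by its name, has taken for a name from the list of things; names that differ only in an ending like _2 or _b are one class to them, and where a whole thing is asked for, a point or a joint stands for the part that bears it (a point fixed in the world has none). Each returns a list of dicts, best first, with "conf" (0 to 1); they miss things now and then, are a little off and sometimes report something else, mostly with a low value. They report only what shows in the picture. A call takes as long as a camera call.
- r.look_for(thing, camera): "extent" ([left, top, right, bottom] in pixels, round what is visible of it).
- r.landmark_of(thing, camera): "pixel" ([column, row] in pixels: a listed point, or the origin of a listed thing).
The state is a dict: "time": time; "joint_pos": joint angles; "qd": joint speeds; "joint_efforts": joint torques, N m; "tool_pos": TCP position; "tcp_rot": TCP orientation; "ft_force": force on the tool from outside, world axes, zero at the start; "wrist_torque": the same for the moment, N m; "finger_gap": finger opening in mm.
Only numpy, scipy, OpenCV 4.12 (cv2) and the standard library are available. Lean on these libraries where they do the work, as an engineer would, in place of code of your own. Each camera call takes 0.05 s, during which the arm holds its last target.

## Working session

There is one attempt and no reset: what is moved stays moved. The work goes in short steps, Python scripts to look and compute and a shell command to move; the robot and the scene stay as the last step left them, time stands still between calls to the robot, and variables do not carry over. Pictures are saved under pics/ and viewed, and the job is handed in when it is done.

```bash
ls; mkdir -p pics; cat > h.py <<'E'
import numpy as np, cv2
from bench import r
def ray(px,cal):
    K=np.array(cal["mtx"],float);k=cal["k1"]
    d=np.array([(px[0]-K[0,2])/K[0,0],(px[1]-K[1,2])/K[1,1]]);
    u=d.copy()
    for _ in range(20): u=d/(1+k*(u@u))
    return np.array([u[0],u[1],1.])
def at_depth(px,z,cal):
    T=np.array(cal["cam_to_world"]);return T[:3,:3]@(ray(px,cal)*z)+T[:3,3]
def at_height(px,h,cal):
    T=np.array(cal["cam_to_world"]);d=T[:3,:3]@ray(px,cal);o=T[:3,3];return o+d*(h-o[2])/d[2]
def project(P,cal):
    T=np.array(cal["cam_to_world"]);K=np.array(cal["mtx"],float);p=T[:3,:3].T@(np.array(P,float)-T[:3,3]);u=p[:2]/p[2];u=u*(1+cal["k1"]*(u@u));return K[:2,:2]@u+K[:2,2]
def rot(e):
    from scipy.spatial.transform import Rotation as R
    return R.from_euler('xyz',e,degrees=True).as_matrix()
E
python3 - <<'E'
from h import *
print(r.sense())
for c in ["scene","top"]:
    im,d=r.snapshot(c); cv2.imwrite(f"pics/{c}0.png",im); np.save(f"pics/{c}0.npy",d)
    cal=r.get_calibration(c); print(c,np.round(cal["cam_to_world"],3).tolist(),cal["mtx"],cal["k1"])
    for t in ["jig","clamp_hinge","clamp_press","tab","needle","mark","mug_center","cradle"]:
        print(t,[(np.round(x["pixel"]).tolist(),round(x["conf"],2)) for x in r.landmark_of(t,c)[:2]])
E
```

```text
pics
{'time': 0.0, 'joint_pos': array([-6.96943895e+01,  7.51580896e+00,  8.53304862e+01,  1.03929751e-03,
        8.72614685e+01, -4.89319391e+00]), 'qd': array([ 0.10889591, -0.07500506,  0.00860869,  0.0248439 , -0.00301635,
        0.03202041]), 'joint_efforts': array([ 1.09594039e-04, -5.69412446e+01, -5.00548625e+01, -5.89867227e-05,
        1.49944983e-02,  1.76340222e-05]), 'tool_pos': array([ 255.28671249, -542.36423533,  230.22556175]), 'tcp_rot': array([-1.79892718e+02, -1.02263120e-02,  2.51987442e+01]), 'ft_force': array([ 0.17294271, -0.14776305, -0.78340065]), 'wrist_torque': array([-0.00379598,  0.00308629,  0.03180197]), 'finger_gap': 85.39160609406476}
scene [[-0.671, 0.596, -0.442, 1054.028], [0.741, 0.552, -0.382, 470.001], [0.016, -0.584, -0.812, 1010.289], [0.0, 0.0, 0.0, 1.0]] [[418.82220625   0.         281.58723208]
 [  0.         418.82220625 211.37473327]
 [  0.           0.           1.        ]] 0.012106421928111307
jig [([309.0, 228.0], 0.92)]
clamp_hinge [([292.0, 186.0], 0.9)]
clamp_press [([323.0, 187.0], 0.81)]
tab [([269.0, 214.0], 0.76), ([179.0, 160.0], 0.36)]
needle [([266.0, 224.0], 0.71)]
mark []
mug_center [([308.0, 210.0], 0.78)]
cradle [([310.0, 210.0], 0.91)]
top [[0.0, -0.988, 0.155, 413.845], [-1.0, -0.001, -0.008, 40.179], [0.009, -0.155, -0.988, 1180.889], [0.0, 0.0, 0.0, 1.0]] [[393.76856009   0.         282.93107597]
 [  0.         393.76856009 207.39766921]
 [  0.           0.           1.        ]] -0.06942900782072979
jig [([264.0, 242.0], 0.57), ([284.0, 206.0], 0.52)]
clamp_hinge [([294.0, 240.0], 0.78), ([345.0, 151.0], 0.3)]
clamp_press [([255.0, 235.0], 0.92)]
tab [([286.0, 207.0], 0.43)]
needle []
mark [([144.0, 247.0], 0.43)]
mug_center [([239.0, 150.0], 0.75), ([264.0, 244.0], 0.56)]
cradle [([260.0, 242.0], 0.64)]
```

View pics/scene0.png

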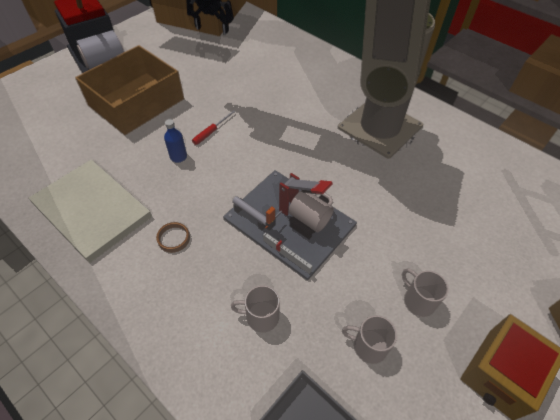

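View pics/top0.png

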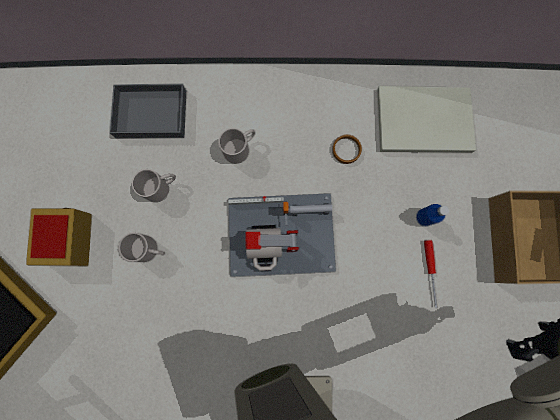

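```bash
python3 - <<'E'
import cv2
a=cv2.imread("pics/scene0.png")[140:290,200:380]; b=cv2.imread("pics/top0.png")[150:290,180:350]
cv2.imwrite("pics/s0c.png",cv2.resize(a,None,fx=4,fy=4,interpolation=2)); cv2.imwrite("pics/t0c.png",cv2.resize(b,None,fx=4,fy=4,interpolation=2))
E
```

```text
(no output)
```

View pics/s0c.png

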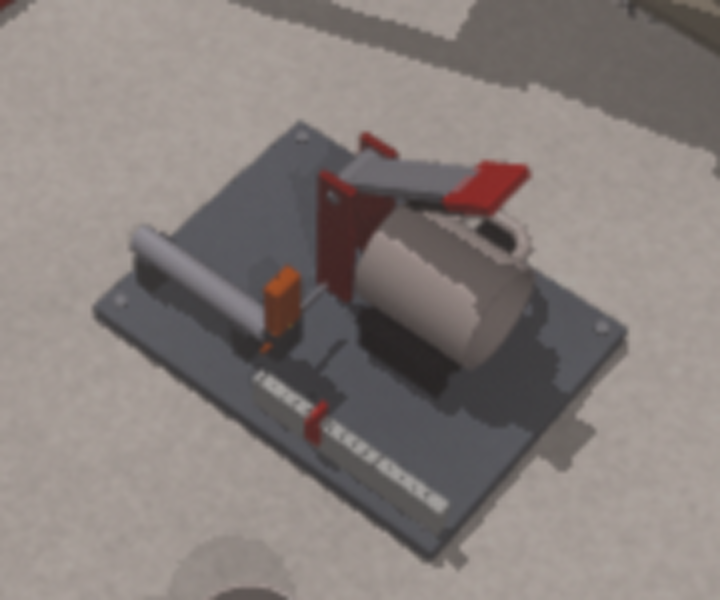

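View pics/t0c.png

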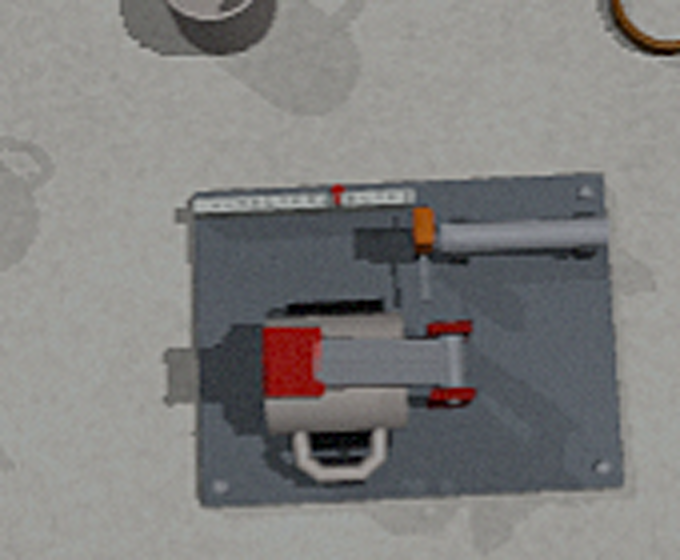

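The scene view shows the jig with the raised clamp paddle at about (323,187), the orange tab at (269,214) and the red clip at (279,245). In the top view the jig lies with its y axis towards image left (about world +y). Next I fit the jig pose from the plate corners in both views.

```bash
cat > fit.py <<'E'
from h import *
from scipy.optimize import least_squares
cs=r.get_calibration("scene");ct=r.get_calibration("top")
top=[((189,190),(145,105)),((603,173),(145,-205)),((624,487),(-90,-205)),((199,507),(-90,105))]
sc=[((435,552),(145,105)),((627,332),(-90,105)),((300,122),(-90,-205)),((95,308),(145,-205))]
obs=[(ct,(p[0]/4+180-.4,p[1]/4+150-.4),q) for p,q in top]+[(cs,(p[0]/4+200-.4,p[1]/4+140-.4),q) for p,q in sc]
def J2W(v,P): 
    c,s=np.cos(v[2]),np.sin(v[2]);return np.array([v[0]+c*P[0]-s*P[1],v[1]+s*P[0]+c*P[1],P[2]])
def res(v,sel): return np.concatenate([project(J2W(v,(q[0],q[1],18)),c)-p for c,p,q in sel])
for sel in (obs[:4],obs[4:],obs):
    f=least_squares(res,[450,0,0],args=(sel,),loss='soft_l1'); print(np.round([*f.x[:2],np.degrees(f.x[2])],2),np.round(res(f.x,sel),1))
np.save("jig.npy",f.x)
v=f.x
for n,P in dict(tabtop=(95,None,120)).items(): pass
# mark
def jig_at(px,h,c): 
    w=at_height(px,h,c);d=w[:2]-v[:2];cc,s=np.cos(v[2]),np.sin(v[2]);return np.round([cc*d[0]+s*d[1],-s*d[0]+cc*d[1],h],1)
print("mark scene",jig_at((321/4+200-.4,405/4+140-.4),62,cs),"top",jig_at((338/4+180-.4,195/4+150-.4),62,ct))
print("tabtop scene",jig_at((287/4+200-.4,275/4+140-.4),120,cs),"top",jig_at((424/4+180-.4,226/4+150-.4),120,ct))
print("needle scene",jig_at((266/4+200-.4,348/4+140-.4),60,cs))
# clamp: paddle centre
for a in np.arange(.4,.9,.05):
    y=-78+122*np.cos(a)-6*np.sin(a); z=130+122*np.sin(a)+6*np.cos(a)
    print(round(a,2),np.round(project(J2W(v,(0,y,z)),cs),1),np.round(project(J2W(v,(0,y,z)),ct),1),round(y),round(z))
E
python3 fit.py
```

```text
[487.12  85.76   2.68] [ 0.4  0.1 -0.1 -0.2 -0.2  0.1  0.   0.1]
[488.48  87.47   2.9 ] [-0.2  1.2  1.1 -0.8  0.1 -0.5 -0.8 -0.1]
[487.46  86.32   2.8 ] [ 0.1  0.1 -0.4 -0.5 -0.4 -0.2 -0.1  0.  -0.4  0.6  1.  -1.1  0.1 -0.9
 -0.8 -0.6]
mark scene [125.1  -7.7  62. ] top [128.   -7.6  62. ]
tabtop scene [ 90.2 -66.4 120. ] top [ 93.2 -67.1 120. ]
needle scene [113.  -66.1  60. ]
0.4 [324.1 191.8] [248.7 240.3] 32 183
0.45 [323.4 189.9] [249.7 240.1] 29 188
0.5 [322.7 187.9] [250.7 239.9] 26 194
0.55 [321.8 186. ] [251.9 239.7] 23 199
0.6 [320.8 184. ] [253.2 239.5] 19 204
0.65 [319.8 182. ] [254.6 239.2] 15 209
0.7 [318.6 180. ] [256.1 239. ] 11 213
0.75 [317.4 178. ] [257.8 238.8] 7 218
0.8 [316.1 176.1] [259.5 238.6] 3 222
0.85 [314.7 174.1] [261.4 238.4] -2 226
```

Jig pose: about (487.4, 86.2) mm, yaw 2.8°. The clamp is at about 0.55 rad and the pull needed is about 59 mm. Now I move above the paddle with the fingers shut.

```bash
cat >> h.py <<'E'
def go(P,yaw=None):
    """tool-frame shift/turn to bring TCP to jig point P, tool down, yaw in jig axes"""
    from scipy.spatial.transform import Rotation as R
    v=np.load("jig.npy");c,s=np.cos(v[2]),np.sin(v[2])
    W=np.array([v[0]+c*P[0]-s*P[1],v[1]+s*P[0]+c*P[1],P[2]])
    st=r.sense();A=rot(st["tcp_rot"]);sh=A.T@(W-st["tool_pos"])/1000
    out=sh
    B=rot([180,0,np.degrees(v[2])+(yaw or 0)]);t=R.from_matrix(A.T@B).as_rotvec()
    print("t",round(st["time"],2),"rows",np.round(sh,4).tolist(),np.round(t,4).tolist(),"force",np.round(st["ft_force"],1),"gap",round(st["finger_gap"],1))
def where():
    v=np.load("jig.npy");c,s=np.cos(v[2]),np.sin(v[2]);st=r.sense();d=st["tool_pos"][:2]-v[:2]
    print("t",round(st["time"],2),"jig",np.round([c*d[0]+s*d[1],-s*d[0]+c*d[1],st["tool_pos"][2]],1),"rot",np.round(st["tcp_rot"],2),"F",np.round(st["ft_force"],1),"gap",round(st["finger_gap"],1))
E
python3 - <<'E'
from h import *
go((0,24,260))
E
```

```text
t 0.9 rows [0.4869, -0.4928, -0.0287] [0.0, -0.0, 0.3909] force [ 0.1  0.2 -0.3] gap 85.0
```

```bash
python3 -m crank '[[[0.04,-0.04,-0.028,0,0,0.05],[0.08,-0.081,-0.028,0,0,0.1],[0.12,-0.122,-0.028,0,0,0.15],[0.16,-0.163,-0.028,0,0,0.2],[0.2,-0.203,-0.028,0,0,0.25],[0.24,-0.243,-0.028,0,0,0.3],[0.28,-0.284,-0.028,0,0,0.35],[0.32,-0.324,-0.028,0,0,0.391],[0.36,-0.365,-0.028,0,0,0.391],[0.4,-0.405,-0.028,0,0,0.391]]]' 1 40
python3 - <<'E'
from h import *
where(); go((0,24,260))
E
```

```text
time: 2.15
tool_pos: [445.4, -4.3, 259.7]
tcp_rot: [180.0, -0.1, 2.8]
ft_force: [0.5, -0.8, -0.2]
finger_gap: 0.1
t 2.15 jig [-46.4 -88.4 259.7] rot [ 1.7998e+02 -7.0000e-02  2.8000e+00] F [ 0.5 -0.8 -0.2] gap 0.1
t 2.15 rows [0.0464, -0.1124, -0.0003] [0.0003, -0.0012, -0.0001] force [ 0.5 -0.8 -0.2] gap 0.1
```

```bash
python3 - <<'E'
from h import *
im,d=r.snapshot("wrist");cal=r.get_calibration("wrist");cv2.imwrite("pics/w1.png",im);np.save("pics/w1.npy",d)
import pickle;pickle.dump(cal,open("pics/w1.pkl","wb"))
for t in ["clamp_hinge","clamp_press","tab","needle","mark","cradle"]:
    print(t,[(np.round(x["pixel"]).tolist(),round(x["conf"],2)) for x in r.landmark_of(t,"wrist")[:2]])
v=np.load("jig.npy");c,s=np.cos(v[2]),np.sin(v[2])
for n,P in dict(tab=(95,-67,102),mark=(125,-7.6,60),hinge=(0,-78,130),base=(145,105,18)).items():
    print(n,project([v[0]+c*P[0]-s*P[1],v[1]+s*P[0]+c*P[1],P[2]],cal).round())
E
```

```text
clamp_hinge [([273.0, 146.0], 0.97), ([115.0, 160.0], 0.16)]
clamp_press [([113.0, 157.0], 0.8), ([256.0, 30.0], 0.53)]
tab [([259.0, 29.0], 0.72)]
needle [([255.0, 15.0], 0.72)]
mark [([194.0, 8.0], 0.46)]
cradle []
tab [264.  31.]
mark [203.   6.]
hinge [276. 147.]
base [106.  -3.]
```

View pics/w1.png

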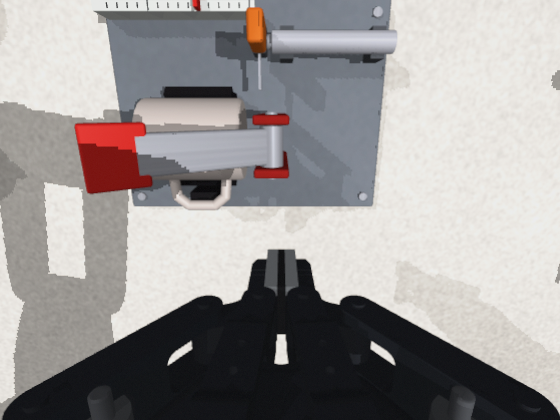

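The wrist view shows the paddle at (113,157), tab top at (256,14), red clip at (196,5), and the shut fingers bottom centre. I take positions from this picture's depth.

```bash
python3 - <<'E'
from h import *
import pickle
cal=pickle.load(open("pics/w1.pkl","rb"));d=np.load("pics/w1.npy");v=np.load("jig.npy");c,s=np.cos(v[2]),np.sin(v[2])
def J(px):
    z=np.median(d[px[1]-1:px[1]+2,px[0]-1:px[0]+2]);w=at_depth(px,z,cal);q=w[:2]-v[:2];return np.round([c*q[0]+s*q[1],-s*q[0]+c*q[1],w[2]],1)
for n,p in dict(pad=(113,157),padout=(84,157),padin=(140,157),hingebar=(273,140),tab=(255,13),tab2=(257,16),clip=(196,5),base=(330,150)).items(): print(n,J(p))
E
```

```text
pad [  1.3  25.9 199.6]
padout [  2.4  39.4 207.7]
padin [  0.2  12.1 191.4]
hingebar [  7.1 -75.7 138.6]
tab [104.2 -61.3 119.3]
tab2 [102.2 -62.8 119. ]
clip [125.2  -1.3  63. ]
base [ -15.8 -142.    16.1]
```

```bash
python3 -m crank '[[[0.02,-0.05,0,0,0,0],[0.046,-0.1,0,0,0,0],[0.046,-0.114,0,0,0,0],[0.046,-0.114,0.025,0,0,0],[0.046,-0.114,0.045,0,0,0],[0.046,-0.114,0.045,0,0,0]]]' 
python3 - <<'E'
from h import *
where(); go((0,32,185));go((0,44,150))
E
```

```text
time: 3.25
tool_pos: [483.9, 107.5, 212.1]
tcp_rot: [179.9, 0.2, 2.6]
ft_force: [-0.2, 0.8, -0.5]
finger_gap: -0.2
t 3.25 jig [ -2.5  21.3 212.1] rot [179.95   0.24   2.61] F [-0.2  0.8 -0.5] gap -0.2
t 3.25 rows [0.0026, -0.0107, 0.0271] [0.0009, 0.0041, -0.0033] force [-0.2  0.8 -0.5] gap -0.2
t 3.25 rows [0.0027, -0.0227, 0.0621] [0.0009, 0.0041, -0.0033] force [-0.2  0.8 -0.5] gap -0.2
```

```bash
python3 -m crank '[[[0.0025,-0.003,0.01,0,0,0],[0.0025,-0.005,0.017,0,0,0],[0.0025,-0.008,0.023,0,0,0],[0.0025,-0.011,0.029,0,0,0],[0.0025,-0.013,0.035,0,0,0],[0.0025,-0.0155,0.040,0,0,0],[0.0025,-0.017,0.046,0,0,0],[0.0025,-0.019,0.052,0,0,0],[0.0025,-0.02,0.058,0,0,0],[0.0025,-0.0215,0.064,0,0,0]]]' 
python3 - <<'E'
from h import *
where(); go((0,44,136))
E
```

```text
time: 4.5
tool_pos: [485.1, 128.9, 147.6]
tcp_rot: [179.9, 0.2, 2.6]
ft_force: [0.8, -1.3, 2.0]
finger_gap: 0.2
t 4.5 jig [ -0.3  42.7 147.6] rot [179.93   0.24   2.61] F [ 0.8 -1.3  2. ] gap 0.2
t 4.5 rows [0.0003, -0.0013, 0.0116] [0.0012, 0.0042, -0.0034] force [ 0.8 -1.3  2. ] gap 0.2
```

```bash
python3 -m crank '[[[0,-0.0006,0.003,0,0,0],[0,-0.001,0.006,0,0,0],[0,-0.0013,0.009,0,0,0],[0,-0.0013,0.011,0,0,0],[0,-0.0013,0.012,0,0,0],[0,-0.0013,0.012,0,0,0]]]'
python3 - <<'E'
from h import *
where()
E
python3 -m crank '[[[0,0,0.001,0,0,0],[0,0,0.002,0,0,0],[0,0,0.002,0,0,0]]]'
python3 - <<'E'
from h import *
where()
im,d=r.snapshot("scene");cv2.imwrite("pics/s2.png",cv2.resize(im[140:290,200:380],None,fx=4,fy=4,interpolation=2))
im,d=r.snapshot("wrist");cv2.imwrite("pics/w2.png",im);np.save("pics/w2.npy",d)
E
```

```text
time: 5.25
tool_pos: [484.9, 130.3, 135.6]
tcp_rot: [179.9, 0.3, 2.6]
ft_force: [0.0, 0.2, 0.5]
finger_gap: 0.2
t 5.25 jig [ -0.4  44.1 135.6] rot [179.94   0.25   2.61] F [0.  0.2 0.5] gap 0.2
time: 5.62
tool_pos: [485.1, 130.4, 135.3]
tcp_rot: [179.9, 0.2, 2.6]
ft_force: [-7.9, -2.5, 14.7]
finger_gap: 0.0
t 5.62 jig [ -0.2  44.1 135.3] rot [179.94   0.22   2.62] F [-7.9 -2.5 14.7] gap 0.0
```

View pics/s2.png

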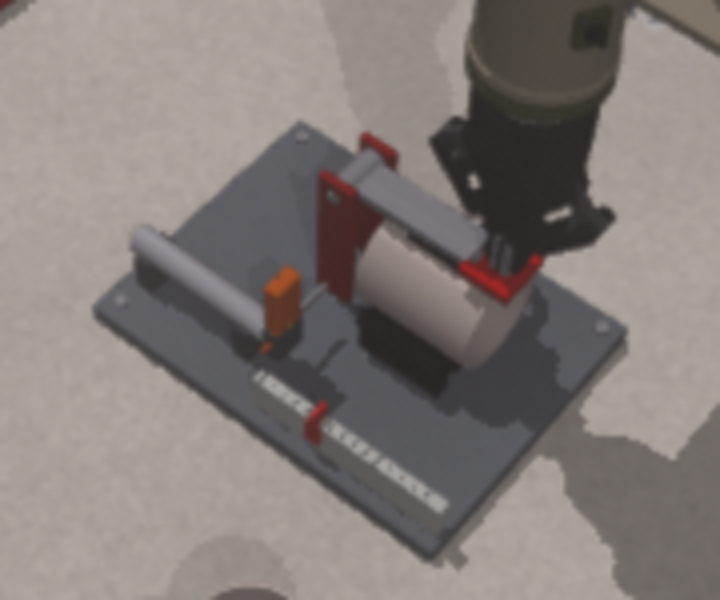

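View pics/w2.png

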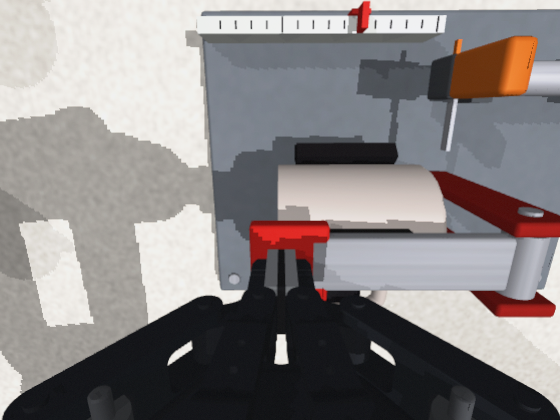

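Clamp is flat, the paddle at z≈135.3 with 15 N reaction and the mug seated. Lifting off and going above the tab, opening the jaws.

```bash
python3 -m crank '[[[0,0,-0.03,0,0,0],[0,0,-0.07,0,0,0],[0,0,-0.07,0,0,0]]]'
python3 - <<'E'
from h import *
where(); go((95,-67,190))
im,d=r.snapshot("wrist");cal=r.get_calibration("wrist");cv2.imwrite("pics/w3.png",im)
v=np.load("jig.npy");c,s=np.cos(v[2]),np.sin(v[2])
def J(px,h=None):
    z=np.median(d[px[1]-1:px[1]+2,px[0]-1:px[0]+2]);w=at_depth(px,z,cal) if h is None else at_height(px,h,cal);q=w[:2]-v[:2];return np.round([c*q[0]+s*q[1],-s*q[0]+c*q[1],w[2]],1)
import pickle;pickle.dump((cal,d),open("pics/w3.pkl","wb"))
for t in ["mark","needle","tab","clamp_press","clamp_hinge"]:
    for x in r.landmark_of(t,"wrist")[:2]: p=[int(round(a)) for a in x["pixel"]];print(t,p,round(x["conf"],2),J(p),J(p,dict(mark=60,needle=60,tab=102,clamp_press=136,clamp_hinge=130)[t]))
E
```

```text
time: 6.1
tool_pos: [487.6, 130.9, 209.3]
tcp_rot: [180.0, -0.2, 2.6]
ft_force: [-0.1, -0.7, -0.1]
finger_gap: -0.1
t 6.1 jig [  2.3  44.5 209.3] rot [ 1.80e+02 -1.60e-01  2.62e+00] F [-0.1 -0.7 -0.1] gap -0.1
t 6.1 rows [0.093, 0.1112, 0.0195] [0.0001, -0.0029, -0.0031] force [-0.1 -0.7 -0.1] gap -0.1
mark [341, 56] 0.61 [121.6  -9.3  47.2] [119.7  -7.1  60. ]
needle [410, 62] 0.64 [115.4 -67.   56.3] [114.9 -65.7  60. ]
tab [431, 87] 0.74 [ 91.7 -61.3 115.2] [ 92.5 -67.2 102. ]
clamp_press [284, 222] 0.85 [ -2.3  41.6 132. ] [ -0.8  41.7 136. ]
clamp_hinge [446, 220] 0.86 [  0.4 -75.3 136.1] [ -1.8 -78.7 130. ]
```

View pics/w3.png

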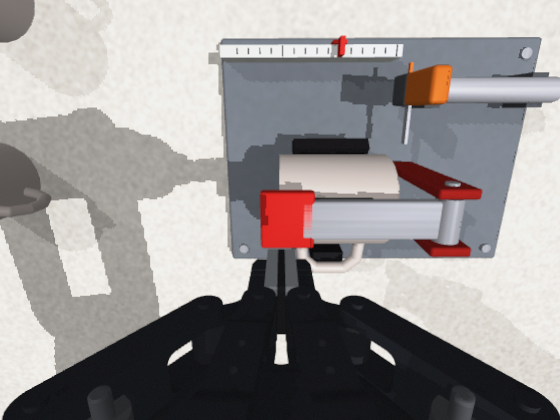

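The wrist view shows the clamp flat on the mug, paddle at (287,220), tab (428,86), needle tip (410,62), clip (341,47); pull ≈ 58–59 mm.

```bash
python3 -m crank '[[[0.04,0.05,0,0,0,0],[0.08,0.1,0,0,0,0],[0.093,0.111,0.01,0,0,0],[0.093,0.111,0.02,0,0,0],[0.093,0.111,0.02,0,0,0]]]' 0 40
python3 - <<'E'
from h import *
where(); go((95,-67,86))
im,d=r.snapshot("wrist");cal=r.get_calibration("wrist");cv2.imwrite("pics/w4.png",im)
v=np.load("jig.npy");c,s=np.cos(v[2]),np.sin(v[2])
def W(P): return [v[0]+c*P[0]-s*P[1],v[1]+s*P[0]+c*P[1],P[2]]
for p in [(82,-74,120),(108,-74,120),(82,-60,120),(108,-60,120),(121,-7.5,62)]: print(project(W(p),cal).round(1))
E
```

```text
time: 7.02
tool_pos: [580.5, 24.3, 181.1]
tcp_rot: [180.0, 0.6, 2.6]
ft_force: [-0.7, 0.4, 0.2]
finger_gap: 85.3
t 7.03 jig [ 89.9 -66.5 181.1] rot [179.96   0.6    2.64] F [-0.7  0.4  0.2] gap 85.3
t 7.03 rows [0.0061, 0.0005, 0.0951] [0.0006, 0.0105, -0.0029] force [-0.7  0.4  0.2] gap 85.3
[291.3 234.2]
[291.6 198.7]
[271.4 234.3]
[270.9 198.8]
[210.3 164.6]
```

View pics/w4.png

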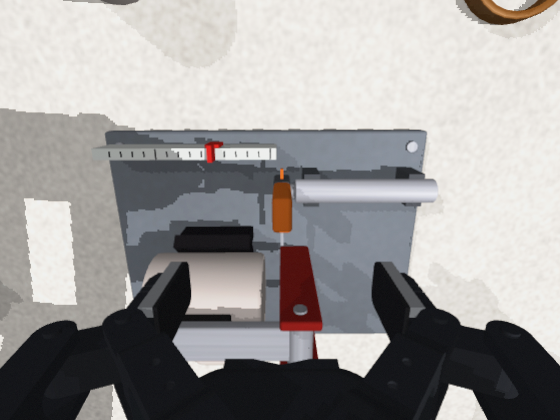

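Tab top spans columns 273–292, rows 200–231, centred between the jaws and agreeing with the projection. Descending and closing.

```bash
python3 -m crank '[[[0.006,0.0005,0.03,0,0.01,0],[0.006,0.0005,0.06,0,0.01,0],[0.006,0.0005,0.08,0,0.01,0],[0.006,0.0005,0.095,0,0.01,0],[0.006,0.0005,0.095,0,0.01,0]]]' 0 40
python3 - <<'E'
from h import *
where()
E
python3 -m crank '[[[0,0,0,0,0,0],[0,0,0,0,0,0],[0,0,0,0,0,0],[0,0,0,0,0,0],[0,0,0,0,0,0],[0,0,0,0,0,0]]]' 1 60
python3 - <<'E'
from h import *
where()
im,d=r.snapshot("scene");cv2.imwrite("pics/s5.png",cv2.resize(im[140:290,200:380],None,fx=4,fy=4,interpolation=2))
im,d=r.snapshot("wrist");cv2.imwrite("pics/w5.png",im)
E
```

```text
time: 7.7
tool_pos: [585.4, 24.5, 86.3]
tcp_rot: [180.0, 0.0, 2.7]
ft_force: [-0.2, -0.7, 0.1]
finger_gap: 85.6
t 7.7 jig [ 94.8 -66.5  86.3] rot [1.7996e+02 4.0000e-02 2.6900e+00] F [-0.2 -0.7  0.1] gap 85.6
time: 8.45
tool_pos: [585.7, 24.1, 86.8]
tcp_rot: [179.9, -0.0, 2.7]
ft_force: [-0.7, -3.9, 4.9]
finger_gap: 13.5
t 8.45 jig [ 95.1 -67.   86.8] rot [179.92  -0.     2.68] F [-0.7 -3.9  4.9] gap 13.5
```

View pics/s5.png

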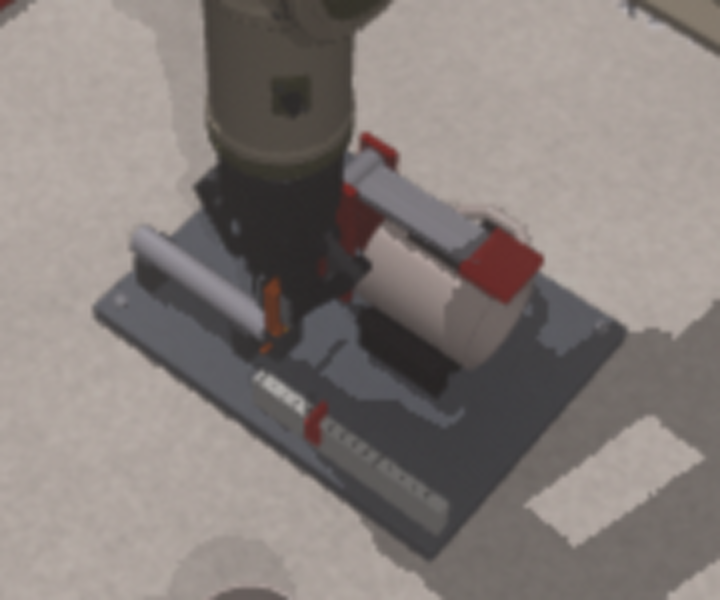

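View pics/w5.png

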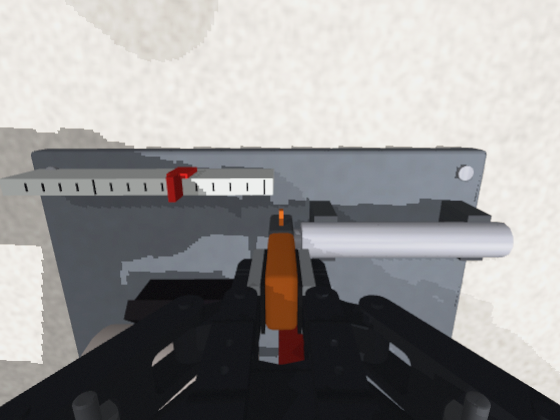

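Gap 13.5 mm on the 14 mm tab: gripped. The needle tip is at (281,213), the clip's near face about (174,190). I measure the difference.

```bash
python3 - <<'E'
from h import *
im,d=r.snapshot("wrist");cal=r.get_calibration("wrist")
v=np.load("jig.npy");c,s=np.cos(v[2]),np.sin(v[2])
def J(px,h=None):
    z=d[px[1],px[0]];w=at_depth(px,z,cal) if h is None else at_height(px,h,cal);q=w[:2]-v[:2];return np.round([c*q[0]+s*q[1],-s*q[0]+c*q[1],w[2]],1)
for p in [(169,180),(169,198),(180,198),(180,180),(174,190),(188,170),(194,170),(174,172),(281,213)]: print(p,im[p[1],p[0]],J(p),J(p,60))
cv2.imwrite("pics/w5c.png",cv2.resize(im[150:240,140:320],None,fx=4,fy=4,interpolation=0))
for t in ["mark","needle"]: print(t,[(np.round(x["pixel"],1).tolist(),round(x["conf"],2),J([int(a) for a in x["pixel"]],60)) for x in r.landmark_of(t,"wrist")[:2]])
E
```

```text
(169, 180) [ 21  25 147] [134.7  -6.9  62.7] [134.1  -5.9  60. ]
(169, 198) [ 22  25 147] [124.5  -5.6  62.3] [123.8  -4.8  60. ]
(180, 198) [55 51 74] [111.5   3.6  16.4] [123.8 -10.9  60. ]
(180, 180) [11 13 86] [132.1  -9.   51.1] [134.1 -11.9  60. ]
(174, 190) [ 17  22 124] [129.2  -9.2  63.1] [128.4  -8.1  60. ]
(188, 170) [ 17  18 110] [136.4 -11.7  42.9] [139.6 -16.8  60. ]
(194, 170) [ 16  19 122] [134.7 -12.8  33.8] [139.6 -20.1  60. ]
(174, 172) [ 15  18 109] [137.   -6.4  52.2] [138.6  -9.1  60. ]
(281, 213) [ 37 118 231] [114.9 -67.4  60.2] [114.8 -67.4  60. ]
mark [([175.7, 202.0], 0.83, array([121.5,  -7.9,  60. ]))]
needle [([279.4, 210.7], 0.88, array([116.6, -66.3,  60. ]))]
```

View pics/w5c.png

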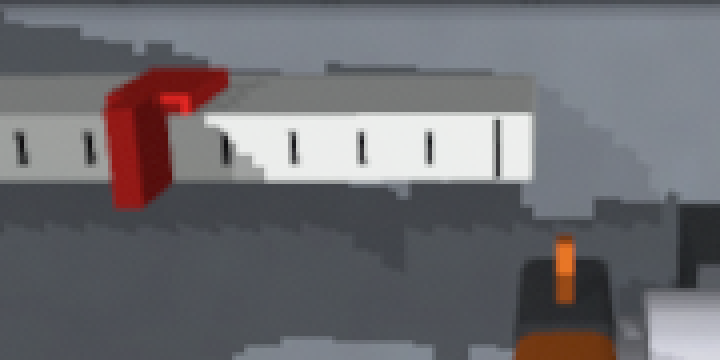

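```bash
python3 -m crank '[[[0,-0.006,0,0,0,0],[0,-0.013,0,0,0,0],[0,-0.02,0,0,0,0],[0,-0.027,0,0,0,0],[0,-0.034,0,0,0,0],[0,-0.041,0,0,0,0],[0,-0.048,0,0,0,0],[0,-0.054,0,0,0,0],[0,-0.058,0,0,0,0],[0,-0.059,0,0,0,0]]]' 1 80
python3 -m crank '[[[0,0,0,0,0,0],[0,0,0,0,0,0]]]'
cat > chk.py <<'E'
from h import *
import sys
where()
im,d=r.snapshot("wrist");cal=r.get_calibration("wrist")
v=np.load("jig.npy");c,s=np.cos(v[2]),np.sin(v[2])
def J(px,h):
    w=at_height(px,h,cal);q=w[:2]-v[:2];return np.round([c*q[0]+s*q[1],-s*q[0]+c*q[1],w[2]],1)
for t in ["mark","needle"]: print(t,[(np.round(x["pixel"],1).tolist(),round(x["conf"],2),J(x["pixel"],60)) for x in r.landmark_of(t,"wrist")[:2]])
cv2.imwrite(f"pics/{sys.argv[1]}w.png",cv2.resize(im[150:240,210:390],None,fx=4,fy=4,interpolation=0))
im,d=r.snapshot("scene");cv2.imwrite(f"pics/{sys.argv[1]}s.png",cv2.resize(im[140:290,200:380],None,fx=4,fy=4,interpolation=2))
where()
E
python3 chk.py c6
```

```text
time: 9.95
tool_pos: [582.8, 82.6, 86.8]
tcp_rot: [179.8, 0.0, 2.7]
ft_force: [-2.8, -9.4, 5.5]
finger_gap: 12.7
time: 10.2
tool_pos: [582.9, 82.0, 86.9]
tcp_rot: [179.8, 0.0, 2.7]
ft_force: [-1.2, -6.6, 3.0]
finger_gap: 12.8
t 10.2 jig [95.1 -8.9 86.9] rot [1.7978e+02 1.0000e-02 2.6800e+00] F [-1.2 -6.6  3. ] gap 12.8
mark [([277.1, 198.5], 0.56, array([123.4,  -7.4,  60. ]))]
needle [([281.3, 210.4], 0.83, array([116.4,  -9.7,  60. ]))]
t 10.4 jig [95.  -9.  86.8] rot [1.7978e+02 2.0000e-02 2.6700e+00] F [-0.4 -7.5  3.4] gap 12.8
```

View pics/c6w.png

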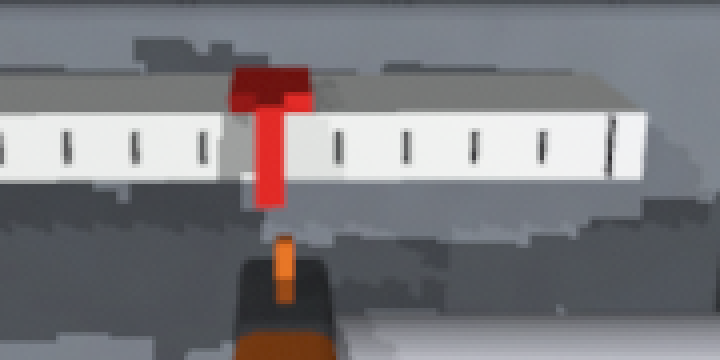

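View pics/c6s.png

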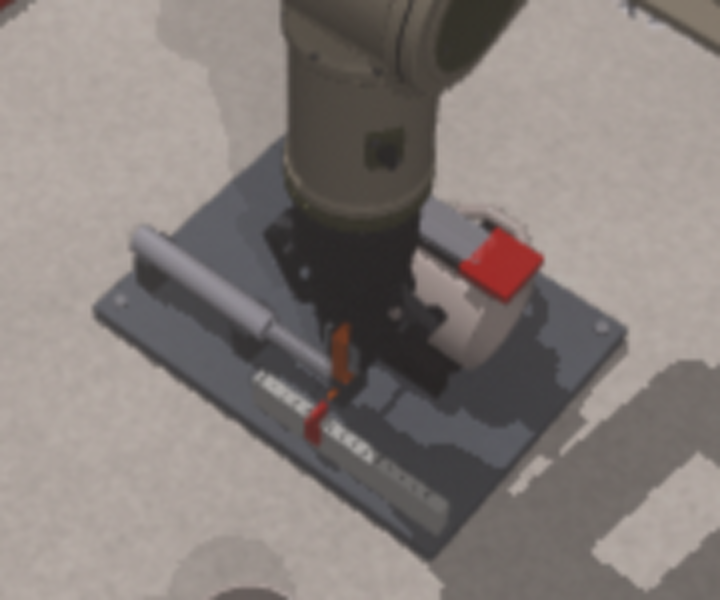

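The wrist view shows the needle at column 281 and the clip centre at 277.5 (≈7 crop px/mm): about 2 mm short. I pull slightly more; the arm sags ≈1 mm under the spring.

```bash
python3 -m crank '[[[0,-0.0015,0,0,0,0],[0,-0.003,0,0,0,0],[0,-0.003,0,0,0,0],[0,-0.003,0,0,0,0],[0,-0.003,0,0,0,0],[0,-0.003,0,0,0,0]]]'
python3 chk.py c7
```

```text
time: 11.15
tool_pos: [582.7, 84.4, 86.8]
tcp_rot: [179.7, 0.0, 2.7]
ft_force: [-1.0, -7.2, 3.1]
finger_gap: 13.3
t 11.15 jig [95.  -6.6 86.8] rot [1.7972e+02 3.0000e-02 2.6600e+00] F [-1.  -7.2  3.1] gap 13.3
mark [([281.5, 199.8], 0.76, array([122.6,  -7.5,  60. ]))]
needle [([280.5, 211.7], 0.73, array([115.6,  -6.9,  60. ]))]
t 11.35 jig [95.1 -6.6 86.8] rot [1.7972e+02 2.0000e-02 2.6600e+00] F [-0.5 -6.8  3.5] gap 12.7
```

View pics/c7w.png

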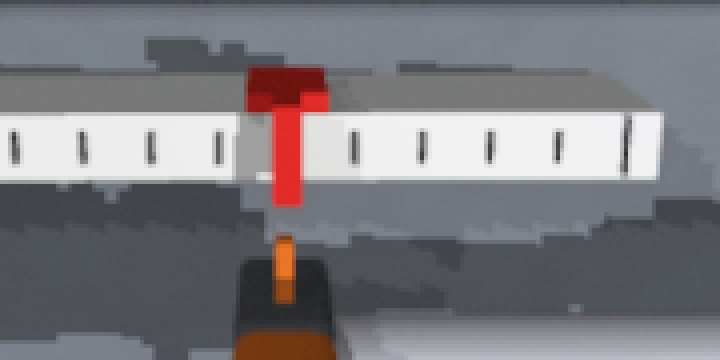

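View pics/c7s.png

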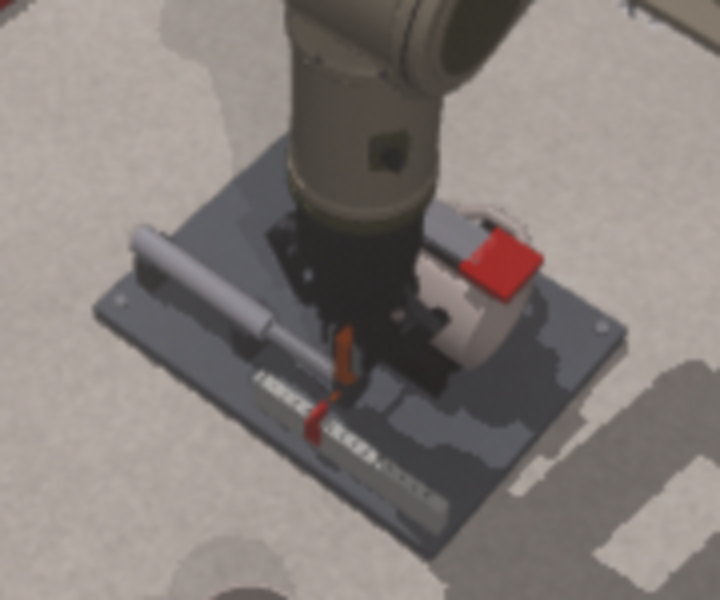

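Needle (column 281) and clip centre (281.5) are aligned, the pose is steady, and the clamp is still flat. Handing in.

```bash
python3 - <<'E'
from h import *
where(); print(r.hand_in())
E
```

```text
t 11.35 jig [95.1 -6.6 86.8] rot [1.7972e+02 2.0000e-02 2.6600e+00] F [-0.5 -6.8  3.5] gap 12.7
the job is handed in; nothing more can be done
None
```

I swung the clamp down onto the mug, then pulled the gauge rod out about 60 mm by its orange tab. The job was handed in at 11.35 s with the tab still gripped and the needle at the red mark; no verdict was reported.

**Clamp:** pressing the paddle met 15 N at 135.3 mm, where 136 mm is fully down. It looked flat in every later picture, with the mug in its cradle.

**Gauge:** the first pull stopped about 2 mm short of the mark, so I pulled a little more. In the last wrist picture the needle and the clip centre line up within about 0.5 mm.

**Grip:** the fingers were steady on the tab (12.7 mm gap, 80 N grip setting) against about 7 N of spring pull.

**Checks:** the landmark networks agreed within about 1 mm at the end, with the needle at -6.9 mm and the mark at -7.5 mm along the jig. No check failed, but I took no final picture of the whole table. That the other mugs and tools stayed put rests on the arm having passed well above them.

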